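# Lock a water-filter cartridge into its bayonet socket

## Task

Fit the blue filter cartridge into the white filter unit standing in the sink: push its pins down through the orange-marked slots against the spring, then twist it clockwise (seen from above) about a quarter turn until it locks with its handle in line with the green marks, and let go. Leave the flask, the glass bowl and the shaker where they stand.

Things in the scene. Friction and masses are not known exactly. Their poses are not given: they have to be found in the camera images.
- cartridge: Loose blue and white filter cartridge, 0.2 kg, standing upright; origin at the centre of its underside, z up its axis. White spigot 48 mm in diameter (foot tapered to 40) from z 0 to 42 mm; blue body 62 mm in diameter from 42 to 97 mm, its lower edge a shoulder; wing handle on top to 126 mm. It is the same when turned half round.
- pins (a point): On the cartridge's axis, 18 mm above its underside: centre of the steel cross pin, 12 mm thick, along the cartridge's x axis. Its two ends (the bayonet pins) stick out of the spigot to 35 mm from the axis.
- handle (a point): Centre of the wing handle, on the cartridge's axis 112 mm above its underside: a blue bar 58 mm long (along x, straight above the pins), 16 mm thick (along y), z 97 to 126 mm. Grip it from above across its thickness.
- filter_unit: White round filter unit, 112 mm in diameter, 60 mm high, fixed to the sink floor; origin at the centre of its underside, z up; a hose stub points along its +x. Inside its top is a grey collar, bore 52 mm, with two entry slots 18 mm wide along its +x and -x, reaching 38 mm from the axis, with orange marks beyond. The socket is the same when turned half round.
- collar (a point): On the unit's axis at the collar's underside, 46 mm above the unit's underside. Pins pass under it once the cartridge's underside is below 22 mm above the unit's underside; the shoulder meets the unit's top at 18 mm. Down there it turns only clockwise from above: 80 degrees to the lock, solid stop about 6 degrees farther.
- lock_mark (a point): On the unit's axis at its top; x axis along the green marks, 80 degrees clockwise of the unit's x. There a notch 18 mm wide, 4 mm high in the collar's underside takes each pin: as the push ends, the spring lifts the cartridge into it (underside 26 mm above the unit's) and it is locked, its x along this line, either way round.
- seat (a joint): Sprung rubber seat in the bore, m pressed down. At 0 its top is 40 mm above the unit's underside (20 mm below its top). It pushes the cartridge up with 0.55 N per mm, about 12 N with the cartridge fully down; travel 28 mm.
- flask: Small conical clear glass flask, 69 mm in diameter, 105 mm high, standing at the far side of the sink; origin at the centre of its underside. Bystander.
- glass_bowl: Clear glass bowl, 117 mm in diameter, 50 mm high, in the sink; origin at the centre of its underside. Bystander.
- shaker: Steel and glass shaker, 44 mm in diameter, 89 mm high, standing at the far side of the sink; origin at the centre of its underside. Bystander.

How it is judged:
By the outcome, as a careful person would: the job done as asked, in the order asked, and still so for the second after the job is handed in, with the robot touching nothing.
It also fails if it takes over 45 s, if anything falls off the work surface, if the arm or the gripper's body presses on something with over 40 N, if the wrist force passes 120 N, or if a joint passes its speed limit or range.

## Robot

A 7-joint arm with a two-finger parallel gripper is mounted at the origin on a cart in front of the work surface, level with it; the furniture and walls round the work are solid. World frame = base frame: x ahead of the robot, y to its left, z up, the work surface at z = 0. Lengths are in m, angles in rad, forces in N, time in s.
With the tool pointing down it reaches from about 0.4 to 0.85 m from the base axis. Payload 10.4 kg.
Tool frame: the origin (TCP) lies on the centre line of the jaws, within the pads' length; the fingertips stand r.tip_extent ahead of it and the grasp point (between the pads) lies 8 mm behind it (r.tip_extent is the distance from the TCP to the fingertips, in m); z points along the fingers, y is the direction in which the jaws open and shut (so a half turn about z gives the same grasp; the last joint's range is limited). The gripper opens to 87 mm and grips with 3 to 60 N. Pads are 19 mm wide; open, the fingers measure 117 mm over their backs; the gripper's body (75 mm by 190 mm) begins 51 mm behind the grasp point.
Start: joints at [1.097, 0.332, -0.065, 1.46, 0.022, 1.35, -0.088], TCP at [0.272, -0.563, 0.234] pointing down, gripper open.
Joint ranges: [-2.6, 2.6], [-0.5, 2.12], [-1.47, 1.34], [0.16, 2.42], [-1.27, 4.41], [0.06, 2.06], [-2.6, 2.6]. Speed limits (rad/s): [2.22, 2.22, 2.79, 2.79, 3.14, 3.14, 3.14].

## Interface

Orientations are given as a unit quaternion [x, y, z, w].
In Python, from bench import r gives the robot as it stands.
- The arm moves only by the shell command python3 -m jog 'ROWS' [FORCE]. ROWS is JSON, a list of rows, each a list of 7 numbers: the shift along the tool's x, y, z in cm, then the turn, a rotation vector about the tool's x, y, z in rad, then the opening, from -1 (shut) to 1 (fully open). In form: [[tx, ty, tz, wx, wy, wz, jaw], ...]. A call has 1 to 20 rows; each row shifts and turns the commanded pose from where the row before left it, along the tool's axes as they then stand; what a row does not reach is not made up. A row lasts 1/8 s, in which the tool goes at most 62.5 mm and 10.7 degrees, less where a joint would pass 70% of its speed; a pose out of reach is approached as far as the arm can. A call with a gripper value outside its range is refused whole. The fingers move at their own pace and stop on an object; FORCE is the grip in N (left out, the last holds). Time passes only in rows, so rows that do not move let the fingers close. It gives the time, the measured TCP pose, the force and the opening at its end, in the units of the state.
- r.read_state(): the state, without advancing time (a new reading comes with each control period).
- r.camera(name): name is "scene" or "side" or "wrist"; returns a dict with "frame" (400x640x3 uint8, red, green, blue), "fx", "fy", "cx", "cy" (pixels), "camera_from_world" (4x4, takes a point from world to camera coordinates). Camera axes: x right, y down, z forward; pixel columns grow to the right and rows downward; lengths in m; the calibration is good to about 2 mm. A picture is of the moment at which its call begins. There is no depth.
- r.close_job(): hands the job in, once; it reports no verdict.
Trained networks look in a picture, given as the dict that the camera call returned (one of the last four; its "shot" number tells which), for a name from the list of things; names that differ only in an ending like _2 or _b are one class to them, and where a whole thing is asked for, a point or a joint stands for the part that bears it (a point fixed in the world has none). Each returns a list of dicts, best first, with "score" (0 to 1); they miss things now and then, are a little off and sometimes report something else, mostly with a low value. They report only what shows in the picture. A call takes as long as a camera call.
- r.search_frame(picture, thing): "rect" ([left, top, right, bottom] in pixels, round what is visible of it).
The state is a dict: "time": time; "joint_positions": joint angles; "joint_vel": joint speeds; "joint_torque": joint torques, N m; "ee_pos": TCP position; "eef_rot": TCP orientation; "ft_force": force on the tool from outside, world axes, zero at the start; "torque": the same for the moment, N m; "width": finger opening in m.
Only numpy, scipy, OpenCV 4.12 (cv2) and the standard library are available. Lean on these libraries where they do the work, as an engineer would, in place of code of your own. Each camera call takes 0.05 s, during which the arm holds its last target.

## Working session

There is one attempt and no reset: what is moved stays moved. The work goes in short steps, Python scripts to look and compute and a shell command to move; the robot and the scene stay as the last step left them, time stands still between calls to the robot, and variables do not carry over. Pictures are saved under pics/ and viewed, and the job is handed in when it is done.

```bash
mkdir -p pics; ls; cat > h.py <<'E'
from bench import r
import cv2, numpy as np
def snap(n,f):
    p=r.camera(n); cv2.imwrite('pics/'+f,p['frame'][:,:,::-1]); return p
def ray(p,u,v):
    T=np.array(p['camera_from_world']); R=T[:3,:3];t=T[:3,3]
    return -R.T@t, R.T@np.array([(u-p['cx'])/p['fx'],(v-p['cy'])/p['fy'],1])
def at_z(p,u,v,z):
    c,d=ray(p,u,v); return c+d*(z-c[2])/d[2]
def proj(p,X):
    T=np.array(p['camera_from_world']); q=T[:3,:3]@np.array(X)+T[:3,3]
    return [p['fx']*q[0]/q[2]+p['cx'],p['fy']*q[1]/q[2]+p['cy']]
def tri(*prs):
    A=np.zeros((3,3));b=np.zeros(3)
    for p,u,v in prs:
        c,d=ray(p,u,v);d=d/np.linalg.norm(d);M=np.eye(3)-np.outer(d,d);A+=M;b+=M@c
    return np.linalg.solve(A,b)
E
python3 - <<'E'
from h import *
for n in ['scene','side','wrist']:
    p=snap(n,n+'0.png')
    print(n,np.round(ray(p,320,200),3).tolist())
    for t in ['cartridge','handle','pins','filter_unit','collar','lock_mark','flask','glass_bowl','shaker']:
        print(t,[(round(d['score'],2),[round(x) for x in d['rect']]) for d in r.search_frame(p,t)[:2]])
s=r.read_state();print({k:np.round(v,3).tolist() for k,v in s.items()}, r.tip_extent)
E
```

```text
pics
scene [[0.002, 0.327, 0.506], [0.69, -0.538, -0.484]]
cartridge []
handle [(0.71, [300, 207, 333, 236])]
pins [(0.68, [300, 206, 331, 235]), (0.42, [356, 201, 406, 222])]
filter_unit [(0.93, [357, 194, 409, 223])]
collar [(0.57, [359, 199, 410, 224])]
lock_mark [(0.96, [357, 199, 406, 223])]
flask [(0.6, [216, 207, 270, 247])]
glass_bowl [(0.83, [214, 207, 266, 248]), (0.62, [300, 208, 327, 233])]
shaker [(0.86, [288, 185, 305, 220]), (0.54, [302, 210, 328, 237])]
side [[0.944, 0.214, 0.822], [-0.402, -0.364, -0.84]]
cartridge [(0.97, [352, 171, 395, 221])]
handle []
pins [(0.96, [357, 170, 397, 223])]
filter_unit [(0.97, [257, 120, 314, 181])]
collar [(0.58, [254, 120, 317, 180])]
lock_mark [(0.62, [257, 121, 318, 184])]
flask [(0.79, [203, 154, 236, 209])]
glass_bowl [(0.63, [296, 263, 366, 322])]
shaker [(0.7, [257, 214, 284, 257])]
wrist [[0.333, -0.534, 0.386], [-0.23, -0.123, -0.965]]
cartridge []
handle []
pins []
filter_unit []
collar []
lock_mark []
flask []
glass_bowl []
shaker []
{'time': 1.5, 'joint_positions': [1.097, 0.332, -0.065, 1.46, 0.022, 1.35, -0.089], 'joint_vel': [0.0, 0.001, 0.001, 0.0, -0.001, -0.001, -0.001], 'joint_torque': [0.0, -62.303, 0.024, -39.012, -0.061, 0.032, -0.0], 'ee_pos': [0.272, -0.563, 0.234], 'eef_rot': [0.975, 0.223, 0.0, 0.0], 'ft_force': [-0.801, 0.452, 0.265], 'torque': [-0.003, -0.015, 0.015], 'width': 0.087} 0.011
```

View pics/scene0.png

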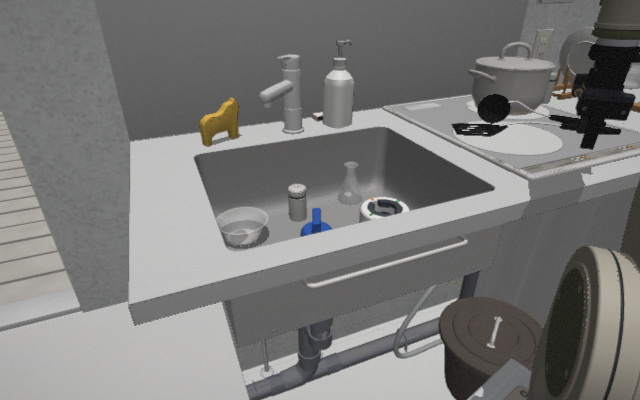

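View pics/side0.png

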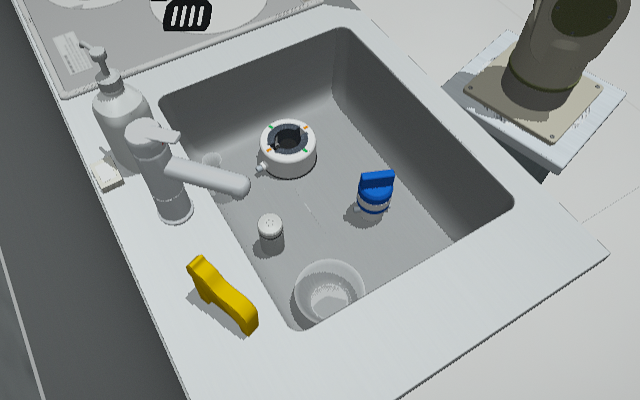

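```bash
python3 - <<'E'
import cv2
a=cv2.imread('pics/side0.png');cv2.imwrite('pics/sidecrop.png',cv2.resize(a[110:240,240:410],None,fx=4.5,fy=4.5,interpolation=cv2.INTER_CUBIC))
a=cv2.imread('pics/scene0.png');cv2.imwrite('pics/scenecrop.png',cv2.resize(a[170:260,270:430],None,fx=5,fy=5,interpolation=cv2.INTER_CUBIC))
E
```

```text
(no output)
```

The scene view shows the cartridge at (317,225), the unit at (384,208), the shaker at (297,200), the flask at (350,185) and the bowl at (242,227). In the side view the cartridge is at (375,193), the unit at (287,148), the shaker at (270,232) and the bowl at (328,290). The flask is behind the spout at (212,165).

View pics/sidecrop.png

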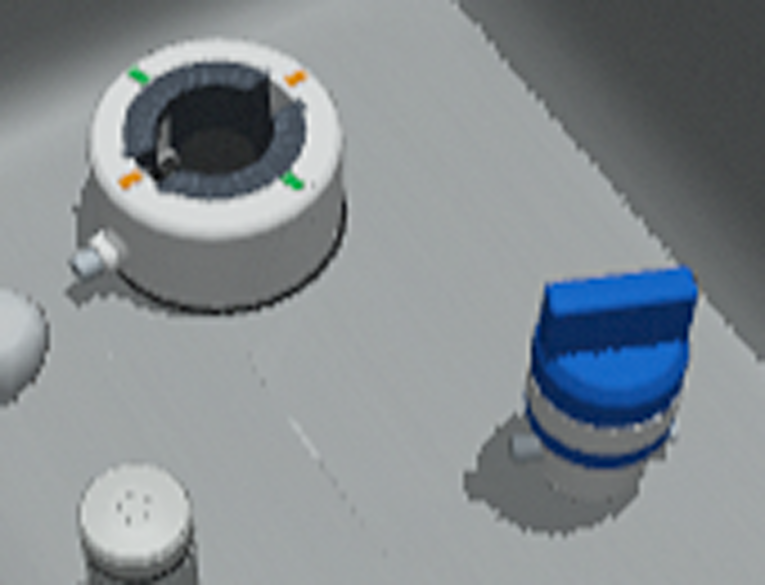

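View pics/scenecrop.png

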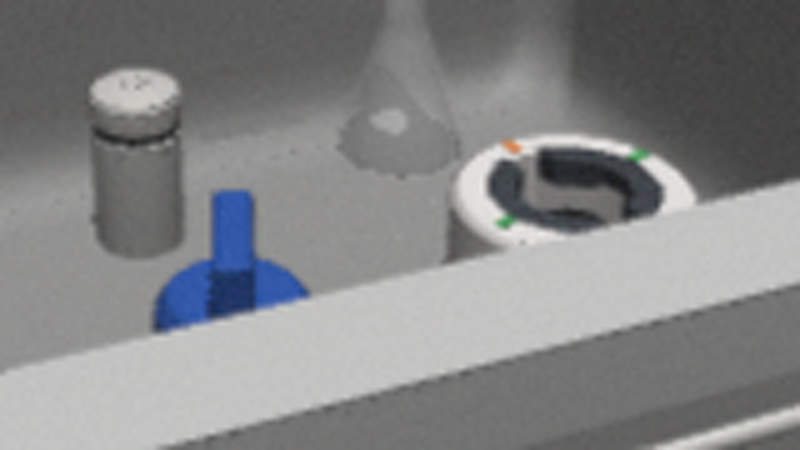

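```bash
python3 - <<'E'
from h import *
S=r.camera('side');C=r.camera('scene')
sd=lambda u,v:(S,240+(u+.5)/4.5-.5,110+(v+.5)/4.5-.5)
sc=lambda u,v:(C,270+(u+.5)/5-.5,170+(v+.5)/5-.5)
f=lambda x:np.round(x,4).tolist()
print('green', f(tri(sd(138,76),sc(640,154))),f(tri(sd(293,181),sc(506,221))))
print('swap', f(tri(sd(138,76),sc(506,221))))
print('orange', f(tri(sd(130,180),sc(511,146))))
top=tri(sd((547+553+690+695)/4,(287+312+268+293)/4),sc(233,192)); print('handle top',f(top))
z=tri(sd(138,76),sc(640,154))[2]
for n,u in dict(g1=(138,76),g2=(293,181),o1=(296,77),o2=(130,180)).items(): print(n,f(at_z(*sd(*u),z)))
fl=z-.06
for n,u in dict(tl=(547,287),bl=(553,312),tr=(690,268),br=(695,293)).items(): print(n,f(at_z(*sd(*u),fl+.126)))
print('stub',f(at_z(*sd(88,262),fl+.02)))
print('pin', f(at_z(*sd(518,447),fl+.018)))
print('shaker', f(at_z(*sd(135,510),fl+.089)))
E
```

```text
green [0.522, -0.307, 0.0611] [0.517, -0.2156, 0.0614]
swap [0.5389, -0.271, 0.0567]
orange [0.565, -0.2662, 0.0612]
handle top [0.5079, -0.0534, 0.1359]
g1 [0.5221, -0.3067, 0.0611]
g2 [0.5167, -0.2161, 0.0611]
o1 [0.4739, -0.2561, 0.0611]
o2 [0.5648, -0.2666, 0.0611]
tl [0.5233, -0.0738, 0.1271]
bl [0.5305, -0.0646, 0.1271]
tr [0.4785, -0.0403, 0.1271]
br [0.4863, -0.0316, 0.1271]
stub [0.5892, -0.2717, 0.0211]
pin [0.5288, -0.0731, 0.0191]
shaker [0.6859, -0.1326, 0.0901]
```

```bash
python3 - <<'E'
from h import *
S=r.camera('side');C=r.camera('scene')
f=lambda x:np.round(x,3).tolist()
for n,a,b in [('near-stove',(340,28),(493,187)),('far-stove',(160,97),(388,128)),('far-left',(290,330),(197,157)),('near-left',(513,207),(222,260)),('spout',(245,187),(265,98)),('faucet base',(175,215),(292,132))]:
    print(n,f(tri((S,*a),(C,*b))))
for n,a in dict(fl=(212,175),bowl=(330,300)).items(): print(n,f(at_z(S,*a,0)))
E
```

```text
near-stove [0.314, -0.316, 0.176]
far-stove [0.672, -0.421, 0.173]
far-left [0.808, 0.045, 0.17]
near-left [0.435, 0.16, 0.167]
spout [0.742, -0.099, 0.291]
faucet base [0.804, -0.207, 0.173]
fl [0.658, -0.339, 0.0]
bowl [0.688, 0.011, 0.0]
```

The unit's centre is (0.519,-0.261), from both mark pairs, with its top at z≈0.061 and its x axis at yaw -6.6°. The cartridge is at about (0.505,-0.053), with its x axis at about 143°/-37°. I'll move above the cartridge and use tool yaw 143°, which keeps the last joint in range.

```bash
python3 -m jog '[[1.8,-1.5,-1,0,0,0,1],[3.6,-3,-1,0,0,0,1],[3.6,-3,0,0,0,0,1],[3.6,-3,0,0,0,0,1],[3.6,-3,0,0,0,0,1],[3.6,-3,0,0,0,0,1],[3.6,-3,0,0,0,0,1],[3.6,-3,0,0,0,0,1],[3.6,-3,0,0,0,0,1],[3.6,-3,0,0,0,0,1],[3.6,-3,0,0,0,0,1],[3.6,-3,0,0,0,0,1],[1.8,-1.5,0,0,0,0,1]]' 30
python3 -m jog '[[0,0,0,0,0,-0.1,1],[0,0,0,0,0,-0.17,1],[0,0,0,0,0,-0.17,1],[0,0,0,0,0,-0.17,1],[0,0,0,0,0,-0.17,1],[0,0,0,0,0,-0.17,1],[0,0,0,0,0,-0.17,1],[0,0,0,0,0,-0.17,1],[0,0,0,0,0,-0.17,1],[0,0,0,0,0,-0.17,1],[0,0,0,0,0,-0.17,1],[0,0,0,0,0,-0.17,1],[0,0,0,0,0,-0.08,1],[0,0,0,0,0,0,1]]'
python3 - <<'E'
from h import *
p=snap('wrist','w1.png')
for t in ['cartridge','handle','filter_unit']:print(t,[(round(d['score'],2),[round(x) for x in d['rect']]) for d in r.search_frame(p,t)[:2]])
s=r.read_state();print({k:np.round(s[k],4).tolist() for k in ['time','joint_positions','ee_pos','eef_rot']})
from scipy.spatial.transform import Rotation as R
print(np.round(R.from_quat(s['eef_rot']).as_matrix(),4))
E
```

```text
time: 3.32
ee_pos: [0.5047, -0.0464, 0.2543]
eef_rot: [0.974, 0.225, 0.001, 0.0]
ft_force: [0.6, -0.1, 0.3]
width: 0.0872
time: 5.08
ee_pos: [0.5041, -0.0495, 0.254]
eef_rot: [0.315, 0.949, -0.0, 0.0]
ft_force: [-0.0, 0.1, 0.5]
width: 0.0868
cartridge [(0.58, [280, 143, 346, 224])]
handle [(0.84, [281, 142, 346, 228])]
filter_unit [(0.79, [157, 231, 240, 325])]
{'time': 5.275, 'joint_positions': [0.6166, 0.1057, -0.6448, 1.7094, 0.0654, 1.3479, 0.889], 'ee_pos': [0.5042, -0.05, 0.2537], 'eef_rot': [0.3155, 0.9489, -0.0001, 0.0002]}
[[-8.010e-01  5.987e-01  2.000e-04]
 [ 5.987e-01  8.010e-01 -3.000e-04]
 [-4.000e-04 -1.000e-04 -1.000e+00]]
```

View pics/w1.png

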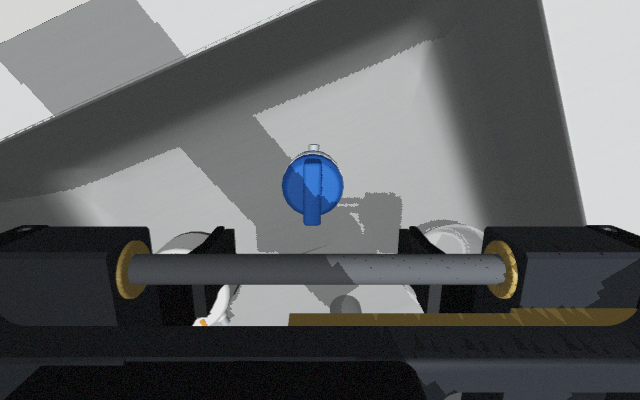

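The wrist view shows the handle upright in the image, from (312,158) to (312,225), with the body disk centred near (313,184). The unit's edge shows at (205,320).

```bash
python3 - <<'E'
from h import *
p=r.camera('wrist')
a=p['frame'][:,:,::-1].astype('uint8'); cv2.imwrite('pics/w1c.png',cv2.resize(a[135:235,265:365],None,fx=6,fy=6,interpolation=cv2.INTER_CUBIC))
print(np.round(ray(p,312,160),3).tolist())
for z in (.126,.112,0.097): print(z,proj(p,[.5047,-.0526,z]))
E
```

```text
[[0.448, -0.01, 0.406], [0.105, -0.095, -0.997]]
0.126 [np.float64(315.87210543827194), np.float64(195.40340688522528)]
0.112 [np.float64(315.89237951543316), np.float64(191.68440476593014)]
0.097 [np.float64(315.91217734315654), np.float64(188.0527640912297)]
```

View pics/w1c.png

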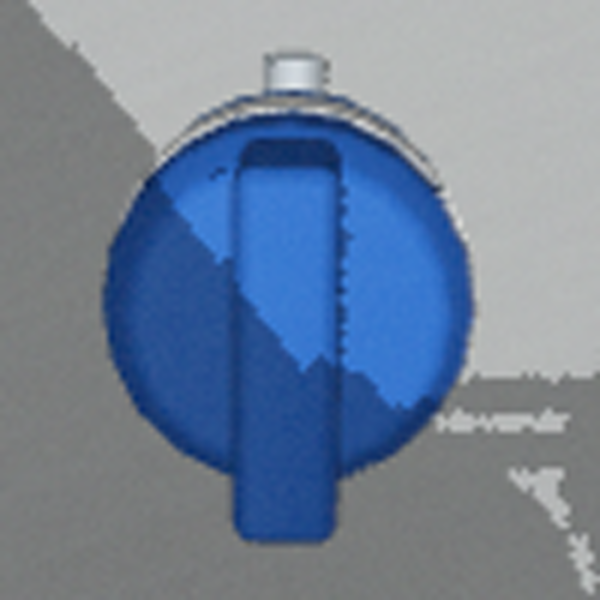

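```bash
python3 - <<'E'
from h import *
from scipy.spatial.transform import Rotation as R
p=r.camera('wrist')
c=lambda u,v:(265+(u+.5)/6-.5,135+(v+.5)/6-.5)
z=.1265
P={k:at_z(p,*c(*q),z)[:2] for k,q in dict(tl=(240,167),tr=(338,167),bl=(234,541),br=(336,541)).items()}
for k in P: print(k,np.round(P[k],4))
ctr=sum(P.values())/4; d=(P['tl']+P['tr']-P['bl']-P['br'])/2
print(ctr,np.linalg.norm(d),np.linalg.norm(P['tl']-P['tr']),np.degrees(np.arctan2(d[1],d[0])))
disc=at_z(p,*c(289,300),.0975);print('disc',disc)
pin=at_z(p,*c(296,55),.0195)-np.r_[ctr,0];print('pin',np.linalg.norm(pin[:2]),np.degrees(np.arctan2(pin[1],pin[0])))
s=r.read_state();M=R.from_quat(s['eef_rot']).as_matrix();print(s['ee_pos'],np.degrees(np.arctan2(M[1,0],M[0,0])),'shift tool cm',100*M.T@(np.r_[ctr,.110]-s['ee_pos']))
S=r.camera('side');C=r.camera('scene')
E
```

```text
tl [ 0.4753 -0.0428]
tr [ 0.4837 -0.0316]
bl [ 0.5199 -0.0779]
br [ 0.5291 -0.0656]
[ 0.50200728 -0.05447712] 0.05675611171385113 0.01407411834937357 142.49835779491275
disc [ 0.50001852 -0.0529911   0.0975    ]
pin 0.034467535584017724 142.2123342740445
[ 0.50429122 -0.05017124  0.25364604] 143.24422765750526 shift tool cm [-0.07115495 -0.4811637  14.36463803]
```

```bash
python3 -m jog '[[-0.05,-0.45,2,0,0,0.013,1],[0,0,3.5,0,0,0,1],[0,0,3.5,0,0,0,1],[0,0,2.5,0,0,0,1],[0,0,1.5,0,0,0,1],[0,0,1,0,0,0,1],[0,0,0.1,0,0,0,1],[0,0,0,0,0,0,1],[0,0,0,0,0,0,1]]' 40
python3 -m jog '[[0,0,0,0,0,0,-1],[0,0,0,0,0,0,-1],[0,0,0,0,0,0,-1],[0,0,0,0,0,0,-1],[0,0,0,0,0,0,-1],[0,0,0,0,0,0,-1]]' 40
```

```text
time: 6.6
ee_pos: [0.5024, -0.0543, 0.1132]
eef_rot: [0.321, 0.947, -0.0, 0.001]
ft_force: [-0.1, 0.8, 0.1]
width: 0.0873
time: 7.35
ee_pos: [0.502, -0.0542, 0.1125]
eef_rot: [0.321, 0.947, -0.0, 0.0]
ft_force: [-0.4, 0.3, -0.9]
width: 0.0352
```

```bash
python3 -m jog '[[0,0,0,0,0,0,-1],[0,0,0,0,0,0,-1],[0,0,0,0,0,0,-1],[0,0,0,0,0,0,-1],[0,0,0,0,0,0,-1]]' 45
python3 - <<'E'
from h import *
S=snap('side','s2.png');a=S['frame'][:,:,::-1]
cv2.imwrite('pics/s2c.png',cv2.resize(a[130:260,310:440],None,fx=4.5,fy=4.5))
E
```

```text
time: 7.98
ee_pos: [0.502, -0.0542, 0.1125]
eef_rot: [0.321, 0.947, -0.0, 0.0]
ft_force: [0.9, -0.1, -1.5]
width: 0.0156
```

View pics/s2c.png

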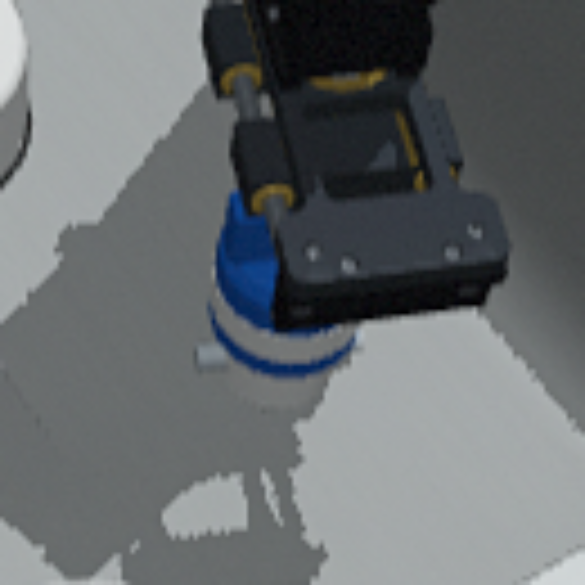

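The handle is held at 15.6 mm, which matches its 16 mm thickness. Next: lift, turn to yaw 173.4° and carry it over the unit.

```bash
python3 -m jog '[[0,0,-1,0,0,0,-1],[0,0,-2.5,0,0,0,-1],[0,0,-3,0,0,0,-1],[0,0,-2,0,0,0,-1],[0,0,-0.5,0,0,-0.1,-1],[0,0,0,0,0,-0.12,-1],[0,0,0,0,0,-0.12,-1],[0,0,0,0,0,-0.12,-1],[0,0,0,0,0,-0.08,-1],[0,0,0,0,0,0,-1]]' 45
python3 -m jog '[[-0.3,-1.5,0,0,0,0,-1],[-0.6,-3,0,0,0,0,-1],[-0.8,-4,0,0,0,0,-1],[-0.8,-4,0,0,0,0,-1],[-0.8,-4,0,0,0,0,-1],[-0.5,-2.5,0,0,0,0,-1],[-0.3,-1.4,0,0,0,0,-1],[0,0,0,0,0,0,-1],[0,0,0,0,0,0,-1],[0,0,0,0,0,0,-1]]' 45
python3 - <<'E'
from h import *
S=snap('side','s3.png');a=S['frame'][:,:,::-1]
cv2.imwrite('pics/s3c.png',cv2.resize(a[80:200,220:350],None,fx=5,fy=5,interpolation=cv2.INTER_CUBIC))
C=snap('scene','c3.png');a=C['frame'][:,:,::-1]
cv2.imwrite('pics/c3c.png',cv2.resize(a[110:240,320:450],None,fx=4.5,fy=4.5,interpolation=cv2.INTER_CUBIC))
p=snap('wrist','w3.png')
from scipy.spatial.transform import Rotation as R
s=r.read_state();M=R.from_quat(s['eef_rot']).as_matrix();print(s['ee_pos'],s['width'],np.degrees(np.arctan2(M[1,0],M[0,0])),s['joint_positions'],s['ft_force'])
E
```

```text
time: 9.28
ee_pos: [0.502, -0.0543, 0.2029]
eef_rot: [0.057, 0.998, -0.0, 0.0]
ft_force: [-0.3, -0.2, -3.4]
width: 0.0156
time: 10.52
ee_pos: [0.5199, -0.2602, 0.2028]
eef_rot: [0.056, 0.998, 0.0, 0.0]
ft_force: [0.2, 0.1, -2.6]
width: 0.0158
[ 0.51973081 -0.26097564  0.20271851] 0.015571845149150257 173.52879545100757 [ 0.83380971  0.3033474  -0.53973294  1.59987487  0.16092643  1.28271132
  1.72624998] [-0.02311485  0.052423   -2.15519507]
```

View pics/s3c.png

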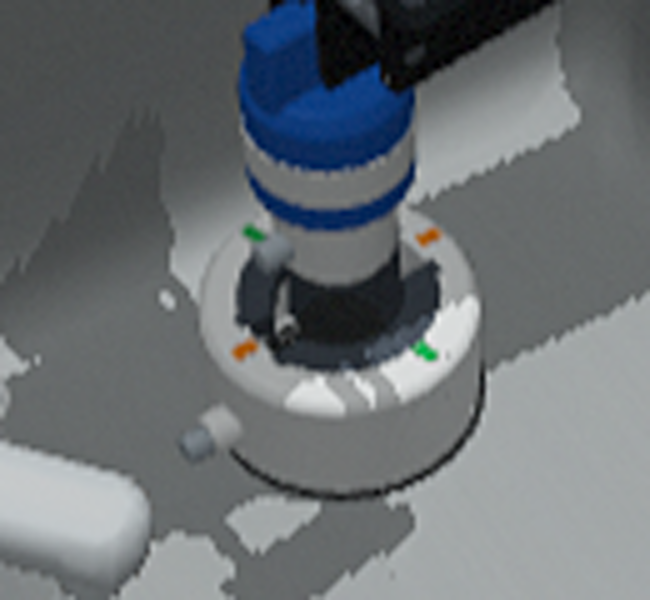

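View pics/c3c.png

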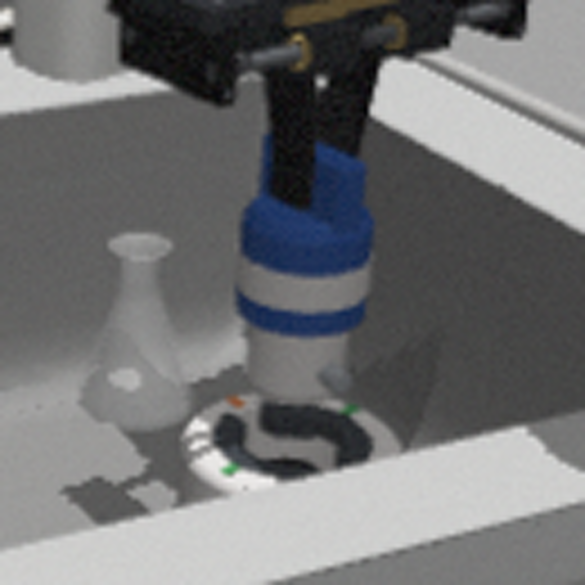

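View pics/w3.png

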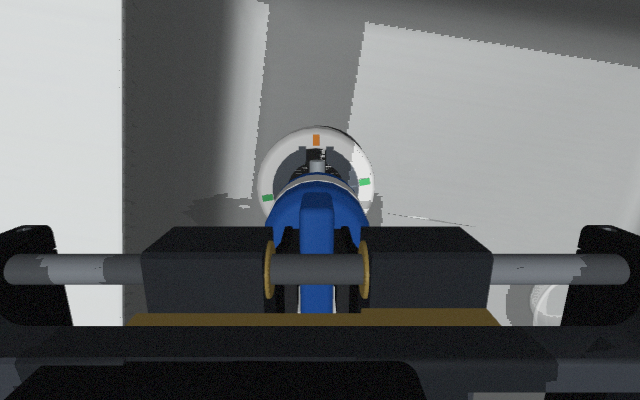

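```bash
cat > ov.py <<'E'
from h import *
from scipy.spatial.transform import Rotation as R
def circ(img,p,c,z,rad,col,off,sc):
    pts=[proj(p,[c[0]+rad*np.cos(t),c[1]+rad*np.sin(t),z]) for t in np.linspace(0,2*np.pi,90)]
    pts=((np.array(pts)-off+.5)*sc).astype(int)
    cv2.polylines(img,[pts.reshape(-1,1,2)],True,col,1)
def ov(n,f,box,sc,cart,zb,unit=(.5194,-.2614),yaw=-6.6):
    p=r.camera(n);a=p['frame'][:,:,::-1]
    x0,y0,x1,y1=box;img=cv2.resize(a[y0:y1,x0:x1],None,fx=sc,fy=sc,interpolation=cv2.INTER_CUBIC)
    off=np.array([x0,y0])
    circ(img,p,unit,.061,.056,(0,0,255),off,sc);circ(img,p,unit,.061,.026,(0,0,255),off,sc);circ(img,p,unit,.001,.056,(0,0,255),off,sc)
    circ(img,p,cart,zb+.042,.031,(0,255,255),off,sc);circ(img,p,cart,zb+.097,.031,(0,255,255),off,sc);circ(img,p,cart,zb,.020,(0,255,255),off,sc)
    for k in (1,-1):
        q=np.array([np.cos(np.radians(yaw)),np.sin(np.radians(yaw))])*.035*k
        u=((np.array(proj(p,[cart[0]+q[0],cart[1]+q[1],zb+.018]))-off+.5)*sc).astype(int);cv2.circle(img,tuple(int(x) for x in u),3,(255,0,255),-1)
    cv2.imwrite('pics/'+f,img)
E
python3 - <<'E'
from ov import *
s=r.read_state();e=s['ee_pos'];zb=e[2]-.1125+.001
ov('side','o3s.png',(220,70,350,190),5,e[:2],zb)
ov('scene','o3c.png',(320,110,450,240),4.5,e[:2],zb)
ov('wrist','o3w.png',(250,110,390,240),4.5,e[:2],zb)
E
```

```text
(no output)
```

View pics/o3s.png

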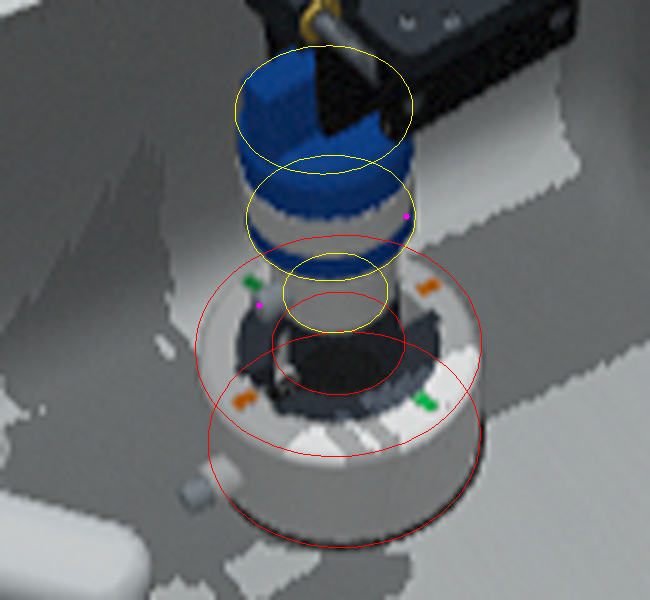

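View pics/o3c.png

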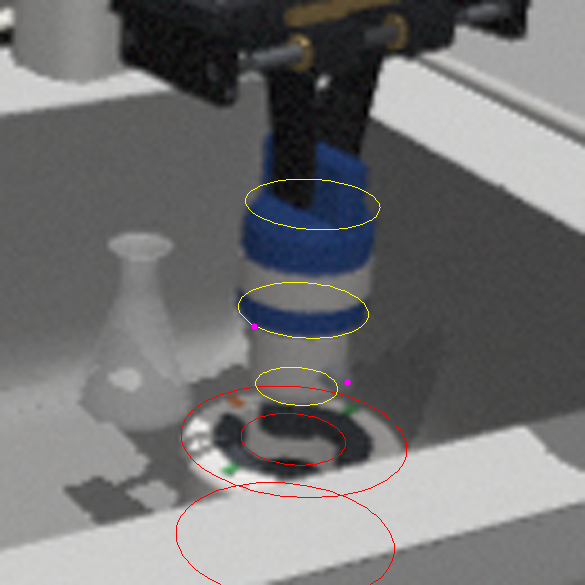

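View pics/o3w.png

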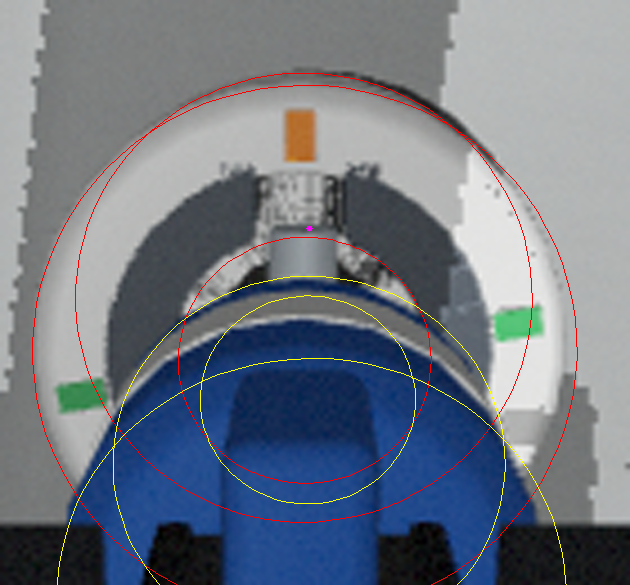

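The overlays agree within about 1 mm. In the wrist view the pin is centred in its slot, under the orange mark at (316,140). I'll lower it in stages and watch the force.

```bash
python3 -m jog '[[0,-0.03,1,0,0,0,-1],[0,0,1.5,0,0,0,-1],[0,0,1,0,0,0,-1],[0,0,0.6,0,0,0,-1],[0,0,0.4,0,0,0,-1],[0,0,0,0,0,0,-1]]' 50
python3 -m jog '[[0,0,0.4,0,0,0,-1],[0,0,0.4,0,0,0,-1],[0,0,0.2,0,0,0,-1],[0,0,0,0,0,0,-1]]' 50
python3 - <<'E'
from h import *
S=snap('side','s4.png');a=S['frame'][:,:,::-1]
cv2.imwrite('pics/s4c.png',cv2.resize(a[80:200,220:350],None,fx=5,fy=5,interpolation=cv2.INTER_CUBIC))
p=snap('wrist','w4.png');a=p['frame'][:,:,::-1]
cv2.imwrite('pics/w4c.png',cv2.resize(a[110:240,250:390],None,fx=4.5,fy=4.5,interpolation=cv2.INTER_CUBIC))
E
```

```text
time: 11.58
ee_pos: [0.5196, -0.2618, 0.1575]
eef_rot: [0.057, 0.998, 0.0, -0.0]
ft_force: [0.4, -0.0, -2.3]
width: 0.0152
time: 12.08
ee_pos: [0.5198, -0.2619, 0.1477]
eef_rot: [0.057, 0.998, -0.0, 0.0]
ft_force: [0.7, 0.2, -0.4]
width: 0.0155
```

View pics/s4c.png

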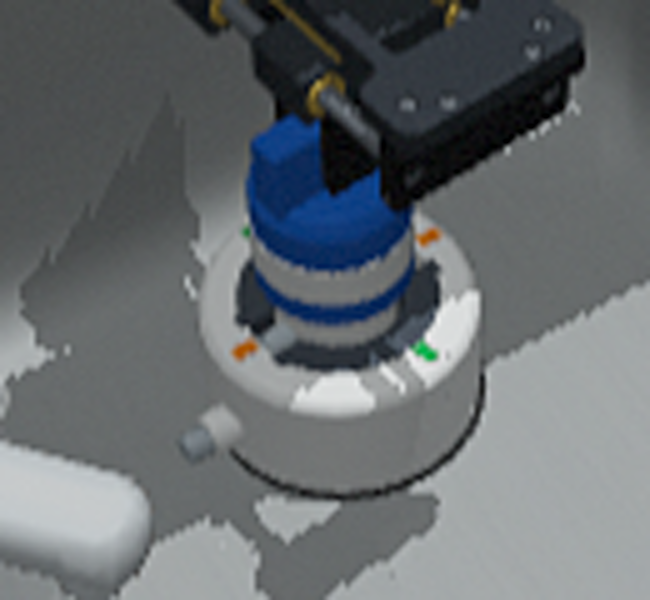

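View pics/w4c.png

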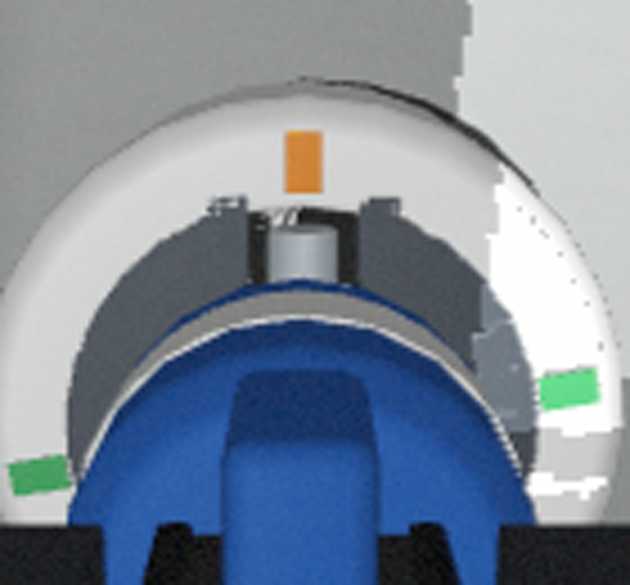

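```bash
python3 -m jog '[[0,-0.03,0.4,0,0,0,-1],[0,0,0.4,0,0,0,-1],[0,0,0.4,0,0,0,-1],[0,0,0.3,0,0,0,-1],[0,0,0.15,0,0,0,-1],[0,0,0,0,0,0,-1],[0,0,0,0,0,0,-1]]' 60
python3 - <<'E'
from h import *
S=snap('side','s5.png');a=S['frame'][:,:,::-1]
cv2.imwrite('pics/s5c.png',cv2.resize(a[80:200,220:350],None,fx=5,fy=5,interpolation=cv2.INTER_CUBIC))
print(r.read_state()['torque'])
E
```

```text
time: 13.05
ee_pos: [0.52, -0.2621, 0.1318]
eef_rot: [0.057, 0.998, -0.0, 0.001]
ft_force: [-0.9, 1.3, 9.0]
width: 0.0156
[ 0.53561946  0.16600792 -0.02216149]
```

View pics/s5c.png

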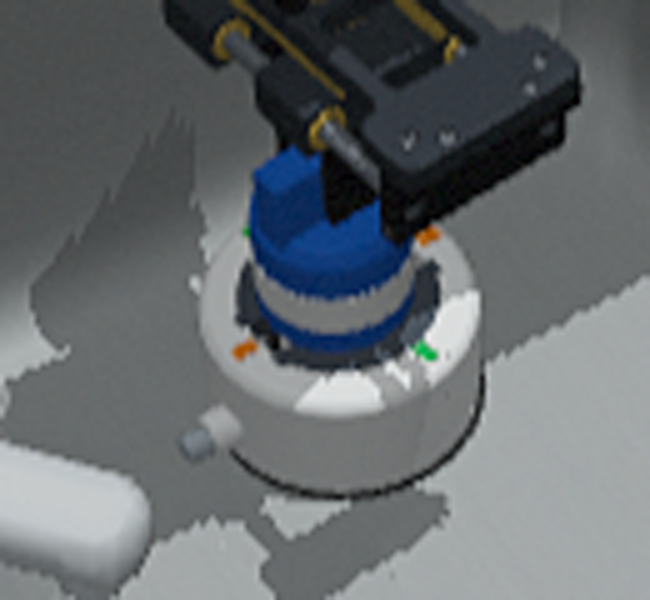

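Spring force is about 11.2 N, so the underside is about 19.7 mm above the unit's, and the pins are below the collar. Twisting clockwise (+z in the tool frame).

```bash
python3 -m jog '[[0,0,0.05,0,0,0.05,-1],[0,0,0,0,0,0.1,-1],[0,0,0,0,0,0.12,-1],[0,0,0,0,0,0.12,-1],[0,0,0,0,0,0.12,-1],[0,0,0,0,0,0.1,-1],[0,0,0,0,0,0,-1]]' 60
python3 - <<'E'
from h import *
from scipy.spatial.transform import Rotation as R
s=r.read_state();M=R.from_quat(s['eef_rot']).as_matrix();print(s['ee_pos'],np.degrees(np.arctan2(M[1,0],M[0,0])),s['ft_force'],s['torque'],s['width'])
S=snap('side','s6.png');a=S['frame'][:,:,::-1]
cv2.imwrite('pics/s6c.png',cv2.resize(a[80:200,220:350],None,fx=5,fy=5,interpolation=cv2.INTER_CUBIC))
E
```

```text
time: 13.98
ee_pos: [0.5202, -0.2625, 0.1315]
eef_rot: [0.355, 0.935, -0.0, 0.001]
ft_force: [-1.1, 0.1, 9.0]
width: 0.0154
[ 0.52021211 -0.26249562  0.13150722] 138.44348565436528 [-1.1180096   0.07788147  9.00172982] [ 0.16695563  0.03571057 -0.06169292] 0.015411026356142868
```

View pics/s6c.png

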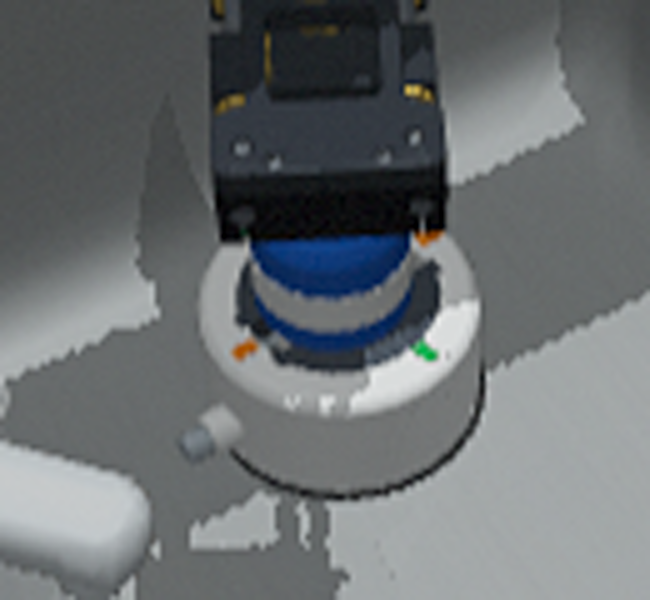

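```bash
python3 -m jog '[[0,0,0,0,0,0.1,-1],[0,0,0,0,0,0.12,-1],[0,0,0,0,0,0.12,-1],[0,0,0,0,0,0.12,-1],[0,0,0,0,0,0.12,-1],[0,0,0,0,0,0.1,-1],[0,0,0,0,0,0.08,-1],[0,0,0,0,0,0.03,-1],[0,0,0,0,0,0,-1],[0,0,0,0,0,0,-1]]' 60
python3 - <<'E'
from h import *
from scipy.spatial.transform import Rotation as R
s=r.read_state();M=R.from_quat(s['eef_rot']).as_matrix();print(s['ee_pos'],np.degrees(np.arctan2(M[1,0],M[0,0])),s['ft_force'],s['torque'],s['width'])
S=snap('side','s7.png');a=S['frame'][:,:,::-1]
cv2.imwrite('pics/s7c.png',cv2.resize(a[80:200,220:350],None,fx=5,fy=5,interpolation=cv2.INTER_CUBIC))
p=snap('wrist','w7.png');a=p['frame'][:,:,::-1]
cv2.imwrite('pics/w7c.png',cv2.resize(a[110:240,250:390],None,fx=4.5,fy=4.5,interpolation=cv2.INTER_CUBIC))
E
```

```text
time: 15.28
ee_pos: [0.5204, -0.2624, 0.1316]
eef_rot: [0.687, 0.727, 0.0, 0.001]
ft_force: [-0.5, 0.5, 8.5]
width: 0.0156
[ 0.52035052 -0.2624033   0.13155734] 93.27276167329019 [-0.542053    0.45551094  8.49872673] [ 0.18249484 -0.00376361 -0.02599819] 0.015575563696329184
```

View pics/s7c.png

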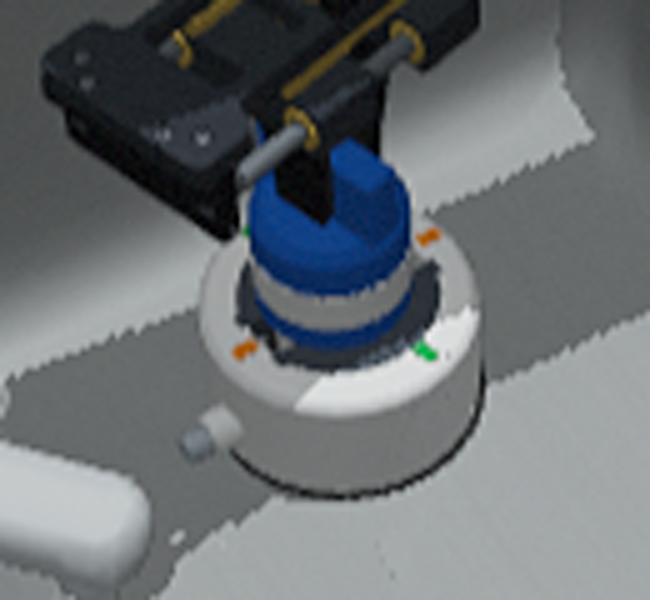

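View pics/w7c.png

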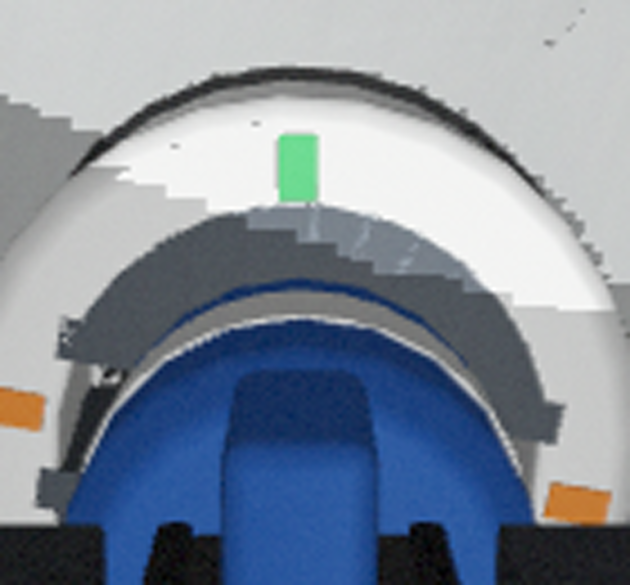

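The handle at (300,450) in the crop is in line with the green mark at (298,168). I'll ease up gently so the spring seats the pins in the notches.

```bash
python3 -m jog '[[0,0,-0.2,0,0,0,-1],[0,0,-0.2,0,0,0,-1],[0,0,-0.15,0,0,0,-1],[0,0,0,0,0,0,-1],[0,0,0,0,0,0,-1]]' 60
python3 -m jog '[[0,0,-0.15,0,0,0,-1],[0,0,-0.1,0,0,0,-1],[0,0,0,0,0,0,-1],[0,0,0,0,0,0,-1]]' 60
python3 - <<'E'
from h import *
s=r.read_state();print(s['ee_pos'],s['ft_force'],s['torque'])
E
```

```text
time: 16.0
ee_pos: [0.5202, -0.2624, 0.1368]
eef_rot: [0.687, 0.727, 0.0, 0.001]
ft_force: [0.2, 0.0, 6.5]
width: 0.0154
time: 16.5
ee_pos: [0.5199, -0.2624, 0.1386]
eef_rot: [0.687, 0.727, 0.0, 0.0]
ft_force: [3.7, -1.9, 0.6]
width: 0.0157
[ 0.51989217 -0.26236258  0.13858869] [ 3.74810088 -1.89533919  0.61329195] [-0.33767534 -1.26290009  0.04987061]
```

It stopped rising about 7 mm up, underside at about 26 mm, and the force fell off, which is what seating in the notch should give. Releasing and rising.

```bash
python3 -m jog '[[0,0,0,0,0,0,0],[0,0,0,0,0,0,0],[0,0,0,0,0,0,0],[0,0,0,0,0,0,0],[0,0,0,0,0,0,0],[0,0,0,0,0,0,0]]'
python3 -m jog '[[0,0,-1,0,0,0,0],[0,0,-2,0,0,0,0],[0,0,-3,0,0,0,0],[0,0,-3,0,0,0,0],[0,0,-2,0,0,0,0],[3,0,0,0,0,0,0],[4,0,0,0,0,0,0],[4,0,0,0,0,0,0],[2,0,0,0,0,0,0],[0,0,0,0,0,0,0],[0,0,0,0,0,0,0]]'
python3 - <<'E'
from ov import *
S=snap('side','s8.png')
ov('side','o8s.png',(220,80,350,200),5,(.5194,-.2614),.027,yaw=-86.6)
C=snap('scene','c8.png')
p=snap('wrist','w8.png')
for n in ['flask','glass_bowl','shaker']:
  for q in (S,C): print(n,[(round(d['score'],2),[round(x) for x in d['rect']]) for d in r.search_frame(q,n)[:2]])
E
```

```text
time: 17.25
ee_pos: [0.5195, -0.2622, 0.1386]
eef_rot: [0.687, 0.727, -0.0, 0.0]
ft_force: [0.2, -0.1, -0.1]
width: 0.0434
time: 18.62
ee_pos: [0.5121, -0.1341, 0.2486]
eef_rot: [0.687, 0.726, -0.0, 0.0]
ft_force: [0.0, -1.0, 0.4]
width: 0.0434
flask [(0.86, [202, 153, 233, 205])]
flask [(0.97, [339, 159, 361, 208]), (0.24, [288, 182, 304, 223])]
glass_bowl [(0.85, [294, 263, 365, 325])]
glass_bowl [(0.73, [215, 207, 267, 247])]
shaker [(0.61, [255, 213, 285, 256])]
shaker [(0.92, [288, 182, 306, 224])]
```

View pics/o8s.png

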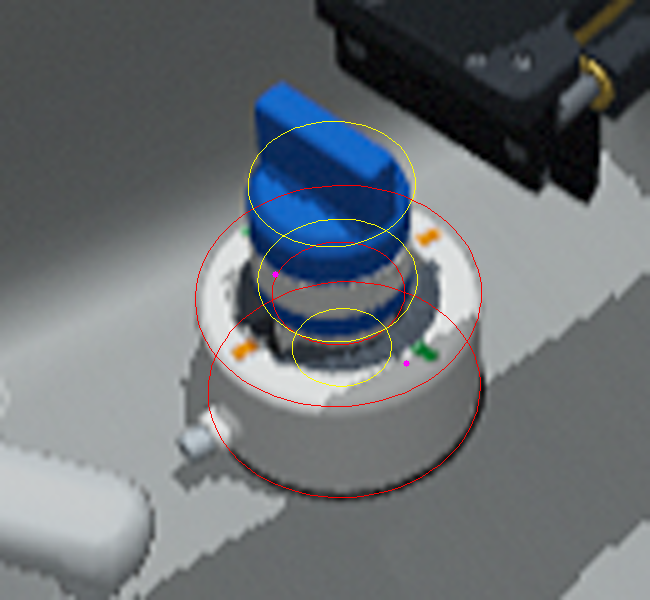

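View pics/c8.png

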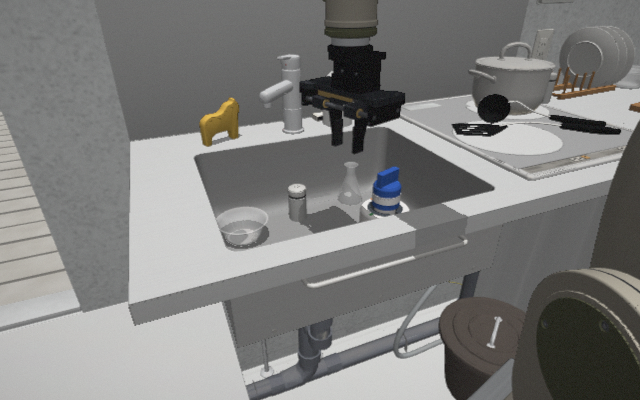

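View pics/s8.png

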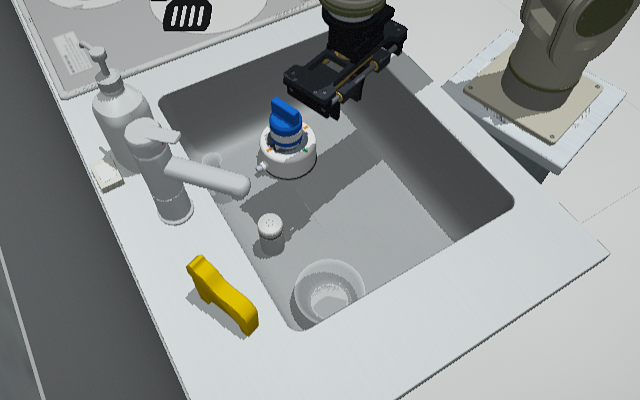

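View pics/w8.png

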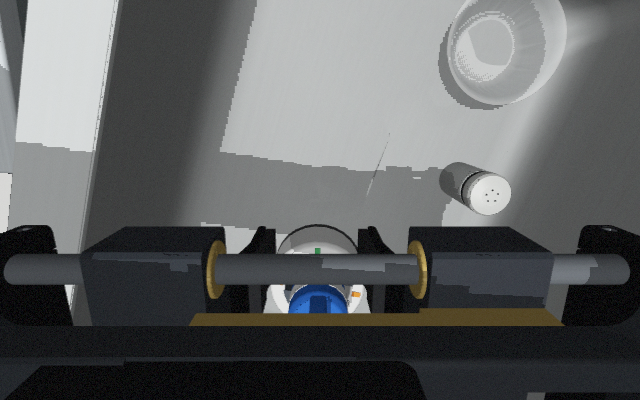

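```bash
python3 - <<'E'
from h import *
S=r.camera('side')
q=lambda u,v:at_z(S,220+(u+.5)/5-.5,80+(v+.5)/5-.5,.153)[:2]
a=(q(256,101)+q(281,83))/2;b=(q(370,178)+q(399,158))/2
d=a-b;print(a,b,(a+b)/2,np.linalg.norm(d),np.degrees(np.arctan2(d[1],d[0])))
E
```

```text
[ 0.5221     -0.28960279] [ 0.5189638  -0.23296995] [ 0.5205319  -0.26128637] 0.05671960870533739 -86.83032779123513
```

The handle measures -86.8° against the green marks at -86.6°. It is centred on the unit, and the height fits a 26 mm underside. The bystanders are where they were.

```bash
python3 -c "
from bench import r
print(r.close_job(), r.read_state()['time'])"
```

```text
the job is handed in; nothing more can be done
the job is handed in; nothing more can be done
```

The blue cartridge is in the filter unit, locked with its handle in line with the green marks. I let go and handed the job in soon after 18.6 s of robot time, well inside the 45 s limit. I gripped it by the wing handle, pushed the pins through the orange slots to about 19.5 mm, twisted about 80° clockwise and eased up.

- **Lock:** it rose about 7 mm and stopped at about 26 mm, where the upward force on the tool fell off. That fits the pins sitting in the notches, though I did not twist it to test.
- **Alignment:** after release the handle measured -86.8° against the green marks at -86.6°. It was centred within about 1 mm, and the overlay agreed with the 26 mm height.
- **Forces:** the readings at the end of each move reached at most about 9 N; I did not record between them.
- **Bystanders:** in the side view, detections of the flask, bowl and shaker matched the first pictures to within a few pixels. In the scene view the first flask detection was actually the bowl, so I compared the flask there by eye.

My first triangulation of the handle's height from the fixed cameras came out about 9 mm high. I used the known height and the wrist view for the grasp instead.

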